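Seat a printed sleeve in the V-block under the raised indicator and hold it down

TASK

Ready the copper-coloured sleeve for its reading on the comparator: first press the red pad of the indicator's lift lever down until the detent keeps it down and the contact point stays raised when you let go. Then take the copper-coloured sleeve from the blue rack, lay it along the V-block with its end reaching under the raised contact point without knocking the point, and finish while holding it there with the gripper, pressed down firmly (a push of some 15 N) so that it bears on both faces of the V; do not let go or take the gripper away at the end. Leave the two other sleeves and the mug where they are.

Things in the scene. Friction and masses are not known exactly. Their poses are not given: they have to be found in the camera images.
- lift_lever (a joint): the dial indicator's lift lever, hinge angle in rad: 0 at rest (sprung; outer arm sloping 0.25 rad up), growing as its pad is pressed down. A sprung ball detent resists from 0.23 to 0.38, then holds the lever at about 0.5; solid stop at 0.58. Takes about 8 N at the pad. Lifts the contact point 28 mm per rad
- lever_pad (a point): middle of the upper face of the red lever pad (26 x 26 mm, 5 mm thick) on top of the indicator, about 243 mm above the table at rest. It lies 60 mm from the hinge, out in the stand's +y direction, and goes straight down (within 2 mm) by about 30 mm from rest to detent
- stand: the comparator stand, fixed to the table. Origin at table height under the middle of the V-block; x along the V towards indicator and column, y to the left across the V, z up. Grey base 120 mm wide, 35 mm thick, x from -85 to +145 mm; column 32 mm in diameter, 290 mm tall, at x = +117; lever in the plane x = +60, its hinge at y = +28, 222 mm up
- vee_seat (a point): where the centre of a seated sleeve lies when midway along the V-block, 89.1 mm above the table; axes as the stand's. Steel block 110 mm long (x -55 to +55), 52 mm wide, its top face 14.1 mm below this point, V of 90 degrees, 34 mm wide at the top. The contact point is over x = +42; above it the indicator's case (58 mm in diameter, x from +28 to +54) begins 64 mm above this point
- vee_left: the half of the V-block on its +y side, with one sloping face (a sleeve held a little off to one side loads one face only); origin and axes as the stand's
- vee_right: the half of the V-block on its -y side, with the other sloping face; origin and axes as the stand's
- contact_point (a point): lowest point of the indicator's contact ball (6 mm in diameter, on a thin vertical spindle in an 8 mm stem). At rest it is 2 mm lower than the top of a seated sleeve; with the lever at its detent about 12 mm above that top, so a sleeve can be slid in under it endways, held about 5 mm above its seat
- spindle: the indicator's spindle with the contact ball; origin at the contact point
- sleeve_copper_mid (a point): centre of the copper-coloured sleeve: a cylinder 44 mm in diameter, 150 mm long, about 0.42 kg, x axis along its length, both ends alike. It lies in one of three places of the blue rack (270 x 130 mm, 12 mm thick, black saddles 43 to 61 mm either side of each sleeve's middle), centre 36 mm above the table; three sleeves side by side, 95 mm apart
- sleeve_alu_mid (a point): centre of the bright aluminium sleeve of the same size in the rack; x axis along its length. Not to be moved
- sleeve_steel_mid (a point): centre of the dark steel sleeve of the same size in the rack; x axis along its length. Not to be moved
- mug_mid (a point): middle of a steel mug with yellow rim and handle, 78 mm in diameter, 92 mm tall; 45 mm above its foot. Not to be moved
Not all that is in view belongs to the job. Of the things that look like the part that bears sleeve_copper_mid, the middle-sized one is meant.

How it is judged:
On the way, in this order (a step that is already met when the one before it is completed fails the run):
1. the lift lever is held down by its detent, with the gripper away from its pad (value of joint lift_lever above 0.44 rad and velocity of joint lift_lever below 0.1 rad/s and distance between the grasp point and lever_pad above 0.05 m), for 0.3 s.
2. the copper-coloured sleeve lies in the V, its end under the raised contact point (y of sleeve_copper_mid in the frame of vee_seat between -0.003 and 0.003 m and z of sleeve_copper_mid in the frame of vee_seat between -0.004 and 0.003 m and x of sleeve_copper_mid in the frame of vee_seat between -0.028 and 0.027 m and angle between the x axis of sleeve_copper_mid and the x axis of vee_seat, either way round below 0.06 rad and value of joint lift_lever above 0.44 rad), for 0.2 s.
At the end, for the whole second after the job is handed in: Lever at its detent (over 0.44 rad); sleeve still, in the V within 3 mm sideways, -4/+3 mm in height, 0.06 rad, centre within -28/+27 mm of mid-block; each V face pressed with 5 to 45 N (weight alone: 3 N; 15 N push: 13 N); fingers on it (over 3 N); contact point not touching it (all of step 2 and contact force between sleeve_copper and vee_left between 5 and 45 N and contact force between sleeve_copper and vee_right between 5 and 45 N and contact force between the fingers and sleeve_copper above 3 N and contact force between sleeve_copper and spindle below 0.5 N and linear speed of sleeve_copper below 0.02 m/s); the arm keeps its last pose, push and grip.
It fails at once if the contact point is knocked by the sleeve or the gripper (over 4 N) (contact force between any of sleeve_copper, the fingers and spindle above 4 N).
It fails at once if another sleeve or the mug is moved by more than 25 mm (distance of any of sleeve_alu_mid, sleeve_steel_mid, mug_mid from where it was at the start of the episode above 0.025 m).
It also fails if it takes over 67 s, if anything falls off the work surface, if the arm or the gripper's body presses on something with over 40 N, if the wrist force passes 120 N, or if a joint passes its speed limit or range.

ROBOT

A 6-joint arm with a two-finger parallel gripper is mounted at the origin on the work surface. World frame = base frame: x ahead of the robot, y to its left, z up, the work surface at z = 0. Lengths are in m, angles in rad, forces in N, time in s.
With the tool pointing down it reaches from about 0.3 to 0.875 m from the base axis. Payload 6.4 kg.
Tool frame: the origin (TCP) lies at the centre of the arm's flange, where the gripper is bolted on; the fingertips stand arm.nose_length ahead of it and the grasp point (between the pads) lies 147 mm ahead of it (arm.nose_length is the distance from the TCP to the fingertips, in m); z points along the fingers, y is the direction in which the jaws open and shut (so a half turn about z gives the same grasp; the last joint's range is limited). The gripper opens to 88 mm and grips with 3 to 60 N. Pads are 18 mm wide; open, the fingers measure 123 mm over their backs; the gripper's body (75 mm by 187 mm) begins 45 mm behind the grasp point.
Start: joints at [-1.524, 0.181, 1.607, -0, 1.354, -0.206], TCP at [0.144, -0.557, 0.405] pointing down, gripper open.
Joint ranges: [-2.99, 2.99], [-0.89, 2.07], [0.3, 2.58], [-1.14, 4.28], [0, 2.63], [-3.12, 3.12]. Speed limits (rad/s): [2.57, 2.57, 3.01, 3.14, 3.14, 3.14].

INTERFACE

Orientations are given as a unit quaternion [x, y, z, w].
In Python, from workcell import arm gives the robot as it stands. Calls block until the motion is done:
- arm.movep(position, orientation): joint-space move of the TCP to a pose.
- arm.move_straight(position, attitude=None, velocity=0.15, contact_N=None): straight line of the TCP; attitude=None keeps the orientation; velocity is the mean speed in m/s. With contact_N (N) it stops when the force on the tool has changed by that much, and returns True; else False.
- arm.goto_joints(angles): joint-space move.
- arm.grip(opening, grip_force=None): finger opening in m; grip_force is the grip in N (None keeps the last); returns when the fingers have stopped.
- arm.sleep(seconds).
- arm.inverse_kinematics(position, orientation): joint angles nearest the present ones, or None.
- arm.grab_frame(name): name is "side" or "top"; returns (picture, depth): 384x512x3 uint8, red, green, blue; 384x512 float32, m along the optical axis (not along the pixel's ray), 0 where there is no reading.
- arm.camera_info(name): a dict with "intrinsics" (3x3 intrinsics, pixels), "k1" (the pictures are not rectified: a ray, as slopes to the right and down, at radius r is drawn at 1 + k1 r^2 times it, then the intrinsics apply), "camera_from_world" (4x4, takes a point from world to camera coordinates). Camera axes: x right, y up, looking along -z (the intrinsics and any distortion apply to the point x, -y, -z); pixel columns grow to the right and rows downward; lengths in m; the calibration is good to about 2 mm. A picture is of the moment at which its call begins. camera_info takes no time and is no camera call.
A pose or a line that the arm cannot do raises arm.MotionError and nothing moves.
- arm.close_job(): hands the job in, once; it reports no verdict.
Readings, each from a call of its own:
- arm.read_time_s(): time.
- arm.read_joint_pos(): joint angles.
- arm.read_joint_velocities(): joint speeds.
- arm.read_effort(): joint torques, N m.
- arm.read_tcp_pos(): TCP position.
- arm.read_eef_rot(): TCP orientation.
- arm.read_ft_force(): force on the tool from outside, world axes, zero at the start.
- arm.read_wrist_torque(): the same for the moment, N m.
- arm.read_finger_gap(): finger opening in m.
Only numpy, scipy, OpenCV 4.12 (cv2) and the standard library are available. Lean on these libraries where they do the work, as an engineer would, in place of code of your own. Each camera call takes 0.05 s, during which the arm holds its last target. There are 200 camera calls.

## Working session

There is one attempt and no reset: what is moved stays moved. The work goes in short steps, each a Python script; the robot and the scene stay as the last script left them, time stands still between calls to the robot, and variables do not carry over. Pictures are saved under pics/ and viewed, about 8 in all and at most 12, crops included, and the job is handed in when it is done.

```bash
ls; mkdir -p pics; cat > h.py <<'E'
import numpy as np, cv2
from workcell import arm
from scipy.spatial.transform import Rotation as R
def snap(n,tag):
    p,d=arm.grab_frame(n); np.savez(f'pics/{tag}.npz',p=p,d=d)
    cv2.imwrite(f'pics/{tag}.png',p[:,:,::-1]); return p,d
def cloud(n,d):
    c=arm.camera_info(n);K=np.array(c['intrinsics'],float);T=np.linalg.inv(np.array(c['camera_from_world']))
    v,u=np.mgrid[:384,:512].astype(float)
    q=cv2.undistortPoints(np.stack([u,v],-1).reshape(-1,1,2),K,np.array([c['k1'],0,0,0.])).reshape(384,512,2)
    P=np.stack([q[...,0]*d,-q[...,1]*d,-d],-1)
    P=P@T[:3,:3].T+T[:3,3]; P[d<=0]=np.nan; return P
def proj(n,X):
    c=arm.camera_info(n);K=np.array(c['intrinsics'],float);T=np.array(c['camera_from_world'])
    X=np.atleast_2d(X)@T[:3,:3].T+T[:3,3]; X=X*[1,-1,-1]
    return cv2.projectPoints(X,np.zeros(3),np.zeros(3),K,np.array([c['k1'],0,0,0.]))[0][:,0]
def quat(a): # tool down, jaw (y) axis along world angle a
    y=np.array([np.cos(a),np.sin(a),0]);z=np.array([0,0,-1.]);x=np.cross(y,z)
    return R.from_matrix(np.stack([x,y,z],1)).as_quat()
E
python3 - <<'E'
from h import *
for n in('side','top'):
    p,d=snap(n,n+'0'); c=arm.camera_info(n); print(n,np.linalg.inv(c['camera_from_world']).round(3).tolist(),c['k1'])
a=cv2.imread('pics/side0.png');b=cv2.imread('pics/top0.png')
print(arm.nose_length,arm.read_tcp_pos(),R.from_quat(arm.read_eef_rot()).as_matrix().round(2).tolist(),arm.read_time_s())
E
```

```text
pics
side [[-0.77, 0.326, -0.549, -0.183], [-0.638, -0.411, 0.651, 0.753], [-0.013, 0.851, 0.525, 0.871], [0.0, 0.0, 0.0, 1.0]] -0.05779595536181904
top [[0.017, 0.997, -0.076, 0.452], [-1.0, 0.016, -0.014, -0.142], [-0.013, 0.077, 0.997, 1.51], [0.0, 0.0, 0.0, 1.0]] 0.019536216547832167
0.166 [ 0.14381822 -0.5565034   0.40390533] [[0.97, 0.25, -0.0], [0.25, -0.97, 0.0], [0.0, -0.0, -1.0]] 0.1
```

View pics/top0.png

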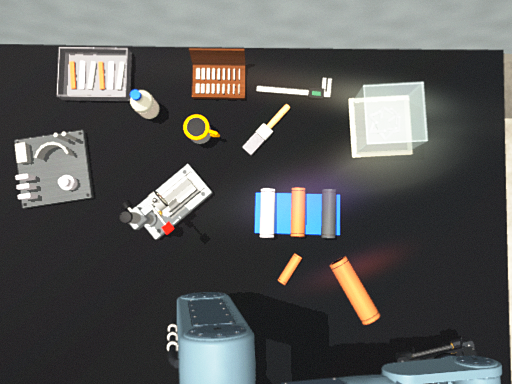

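View pics/side0.png

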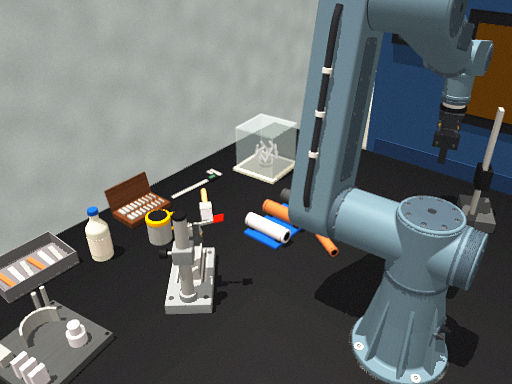

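```bash
python3 - <<'E'
from h import *
f=np.load('pics/top0.npz');p=f['p'].astype(int);d=f['d'];P=cloud('top',d)
hsv=cv2.cvtColor(f['p'],cv2.COLOR_RGB2HSV)
box=np.zeros((384,512),bool);box[155:245,115:220]=1
def s(m,n):
    Q=P[m]; print(n,m.sum(),np.nanmedian(Q,0).round(4),np.nanmin(Q,0).round(3),np.nanmax(Q,0).round(3))
red=box&(p[...,0]>150)&(p[...,1]<70)&(p[...,2]<70); s(red,'red'); 
Z=P[...,2]
print('red rect',cv2.minAreaRect(P[red][:,:2].astype(np.float32)))
base=box&(abs(Z-.035)<.006); s(base,'base'); r=cv2.minAreaRect(P[base][:,:2].astype(np.float32)); print(r,cv2.boxPoints(r).round(3).tolist())
blk=box&(abs(Z-.075)<.004); s(blk,'block'); print(cv2.minAreaRect(P[blk][:,:2].astype(np.float32)))
col=box&(abs(Z-.29)<.006); s(col,'col'); print(cv2.minEnclosingCircle(P[col][:,:2].astype(np.float32)))
rk=np.zeros_like(box);rk[180:246,245:350]=1
cu=rk&(hsv[...,0]<20)&(hsv[...,1]>110)&(p[...,0]>110)&(Z>.03); s(cu,'cu');print(cv2.minAreaRect(P[cu][:,:2].astype(np.float32)))
up=rk&(Z>.03)
n,l,st,c=cv2.connectedComponentsWithStats(up.astype(np.uint8))
for i in range(1,n):
    if st[i,4]>200: s(l==i,i);print(cv2.minAreaRect(P[l==i][:,:2].astype(np.float32)))
blu=rk&(p[...,2]>150)&(p[...,0]<60); s(blu,'blue');print(cv2.minAreaRect(P[blu][:,:2].astype(np.float32)))
im=cv2.imread('pics/top0.png')
a=cv2.resize(im[155:245,110:220],None,fx=4,fy=4,interpolation=2);b=cv2.resize(im[180:300,245:345],None,fx=3,fy=3,interpolation=2)
o=np.zeros((360,760,3),np.uint8);o[:,:440]=a;o[:,440:740]=b;cv2.imwrite('pics/crop0.png',o)
E
```

```text
red 83 [0.4532 0.1206 0.242 ] [ 0.434  0.104 -0.005] [0.469 0.177 0.25 ]
red rect ((0.45324477553367615, 0.1428113579750061), (0.019625447690486908, 0.07565447688102722), 14.811857223510742)
base 1330 [0.543  0.1304 0.0352] [0.422 0.031 0.029] [0.656 0.261 0.041]
((0.5378789901733398, 0.1545671969652176), (0.11995718628168106, 0.22962193191051483), 41.32954025268555) [[0.4169999957084656, 0.20100000500679016], [0.5690000057220459, 0.028999999165534973], [0.6589999794960022, 0.1080000028014183], [0.5070000290870667, 0.2800000011920929]]
block 271 [0.5604 0.1282 0.0745] [0.468 0.076 0.071] [0.613 0.214 0.079]
((0.5365633368492126, 0.15603873133659363), (0.05250266194343567, 0.17315903306007385), 41.51285171508789)
col 70 [0.481  0.2187 0.294 ] [0.467 0.204 0.284] [0.495 0.234 0.296]
((0.4807259142398834, 0.2201177179813385), 0.01664653792977333)
cu 328 [ 0.4968 -0.2488  0.0514] [ 0.435 -0.26   0.038] [ 0.584 -0.219  0.065]
((0.5097200274467468, -0.23955786228179932), (0.14869628846645355, 0.04079191014170647), 0.3248785138130188)
1 671 [ 0.5045 -0.145   0.0545] [ 0.433 -0.167  0.032] [ 0.582 -0.123  0.067]
((0.5075926184654236, -0.14487165212631226), (0.148060142993927, 0.043712273240089417), 0.8907627463340759)
2 684 [ 0.5104 -0.2392  0.0546] [ 0.435 -0.263  0.031] [ 0.584 -0.219  0.067]
((0.5098413228988647, -0.24118560552597046), (0.14891991019248962, 0.04441260173916817), 0.3557482659816742)
3 698 [ 0.5048 -0.3319  0.0544] [ 0.433 -0.357  0.03 ] [ 0.582 -0.312  0.069]
((0.5081127882003784, -0.33386385440826416), (0.14882774651050568, 0.044628288596868515), 0.8133223652839661)
blue 72 [ 0.4495 -0.2694  0.0097] [ 0.44  -0.377 -0.008] [ 0.572 -0.104  0.021]
((0.5023123025894165, -0.24030087888240814), (0.271914541721344, 0.1304941028356552), 87.87337493896484)
```

View pics/crop0.png

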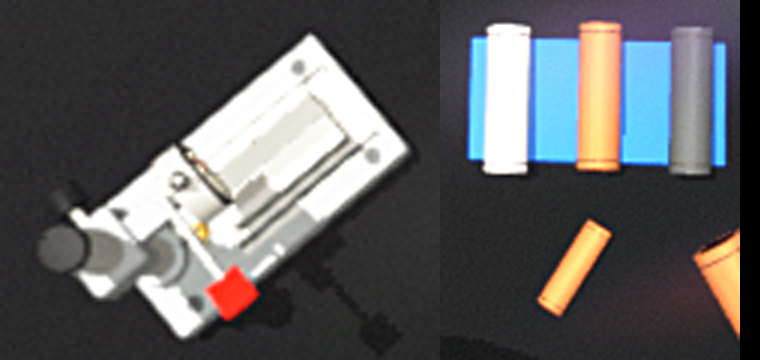

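Candidates in the top view for the copper sleeve: (290,269), small and loose; (298,212), middle-sized in the rack; (355,290), large and loose. I choose the middle one in the rack. The crop shows it between the aluminium and steel sleeves, and shows the red pad at about (168,228). Base, column and pad fits agree on the stand pose, so I press the lever first.

```bash
cat >> h.py <<'E'
th=np.deg2rad(131.4); ex=np.array([np.cos(th),np.sin(th),0]); ey=np.array([-np.sin(th),np.cos(th),0]); O=np.array([.5578,.1322,0])
def st(x,y,z): return O+ex*x+ey*y+np.array([0,0,z])
NL=.166
E
python3 - <<'E'
from h import *
for a in (th,th-np.pi):
    q=arm.inverse_kinematics([.4528,.12,.30+NL],quat(a)); print(np.round(q,2))
    if q is not None and (abs(q[5])<abs(best[1]) if 'best' in globals() else True): best=(a,q[5])
Q=quat(best[0]); c=np.array([.4528,.12,0]); print(st(.06,.087,0))
arm.grip(0,20)
arm.movep(c+[0,0,.30+NL],Q)
arm.move_straight(c+[0,0,.256+NL],velocity=.1)
f0=arm.read_ft_force()
print(arm.move_straight(c+[0,0,.225+NL],velocity=.02,contact_N=2.5))
z=arm.read_tcp_pos()[2]; print('contact tip z',z-NL,f0,arm.read_ft_force())
z0=min(z-NL,.246)
for dz in(.015,.025,.030,.033):
    arm.move_straight(c+[0,0,z0-dz+NL],velocity=.03); print(dz,arm.read_ft_force().round(1) if hasattr(arm.read_ft_force(),'round') else arm.read_ft_force(),arm.read_tcp_pos()[2]-NL)
arm.move_straight(c+[0,0,.33+NL],velocity=.12)
p,d=snap('side','side1'); print(arm.read_time_s(),arm.read_joint_pos())
P=cloud('side',d);m=(p[...,0]>150)&(p[...,1]<60)&(p[...,2]<60);Q=P[m];Q=Q[np.linalg.norm(Q[:,:2]-c[:2],axis=1)<.04];print('pad',np.median(Q,0))
im=cv2.imread('pics/side1.png')[170:320,130:270];cv2.imwrite('pics/side1c.png',cv2.resize(im,None,fx=4,fy=4,interpolation=2))
E
```

```text
[ 0.   -0.11  1.79 -0.    1.47 -2.29]
[ 0.   -0.11  1.79 -0.    1.47  0.85]
[0.45286163 0.11967253 0.        ]
True
contact tip z 0.24291545752968988 [-0.43240702  1.01096932 -0.01001967] [0.91066673 0.19893274 1.46141477]
0.015 [-2.1 -2.9  4.3] 0.22769115492583328
0.025 [ 0.  -0.7 -0.6] 0.21747079229994623
0.03 [1.  0.8 3.6] 0.2132787707309264
0.033 [-0.2  0.6  7.3] 0.21098008709663166
8.3333 [ 4.94013609e-03 -1.29684587e-01  1.74344691e+00 -3.19066844e-04
  1.53097362e+00  8.53171445e-01]
pad [0.44989526 0.12378558 0.21090933]
```

View pics/side1c.png

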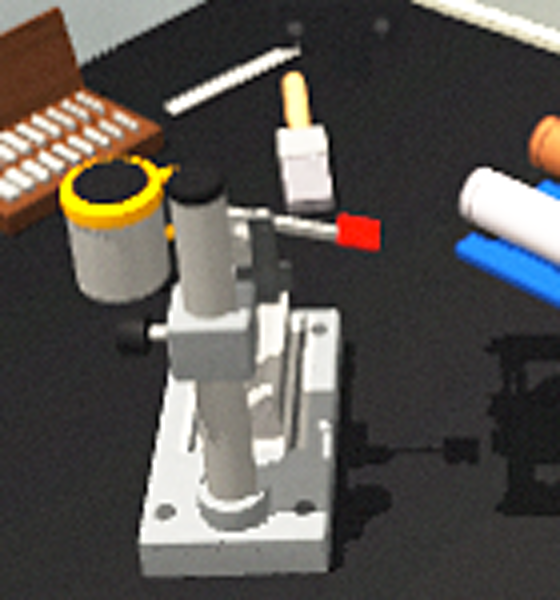

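The lever pad now sits at z≈0.211 with its arm sloping down, so the detent is holding it. Next I grasp the sleeve, off-centre towards +x and 8 mm high so the fingertips clear the V-block.

```bash
python3 - <<'E'
from h import *
Q=quat(np.pi/2); g=np.array([.527,-.2405,0])
p0=np.array(arm.read_tcp_pos()); 
arm.movep(g+[0,0,.36],Q)
arm.grip(.074,45)
arm.move_straight(g+[0,0,.23],velocity=.15)
arm.move_straight(g+[0,0,.191],velocity=.06)
print(arm.read_ft_force(),arm.read_tcp_pos())
arm.grip(.03,45); print(arm.read_finger_gap(),arm.read_ft_force())
arm.move_straight(g+[0,0,.211],velocity=.05)
arm.move_straight(g+[0,0,.36],velocity=.15)
arm.sleep(.2);print(arm.read_finger_gap(),arm.read_ft_force(),arm.read_tcp_pos(),arm.read_time_s())
for n in('top','side'): snap(n,n+'2')
print(proj('side',g+[-.017,0,.205]),proj('top',g+[-.017,0,.205]))
for a in(np.deg2rad(41.4),):
    for x in(-.113,-.026): print(np.round(arm.inverse_kinematics(st(x,0,.0891+.155+.006),quat(a)),2))
a=cv2.imread('pics/side2.png');cv2.imwrite('pics/side2b.png',cv2.resize(a[60:310,180:480],None,fx=2.4,fy=2.4))
E
```

```text
[-0.46436324  0.07274594 -0.24180775] [ 0.52711111 -0.24056929  0.19101818]
0.04269264558771549 [-0.24230794  6.66128051  4.06682249]
0.04280394610284945 [ 0.14867374 -0.34246647 -3.39974533] [ 0.52680421 -0.24038462  0.35893848] 16.35
[[285.66434552 167.13912557]] [[301.8577126  209.54626433]]
[-0.11  0.48  1.56 -0.    1.11 -0.83]
[-0.01  0.39  1.69 -0.    1.07 -0.73]
```

View pics/side2b.png

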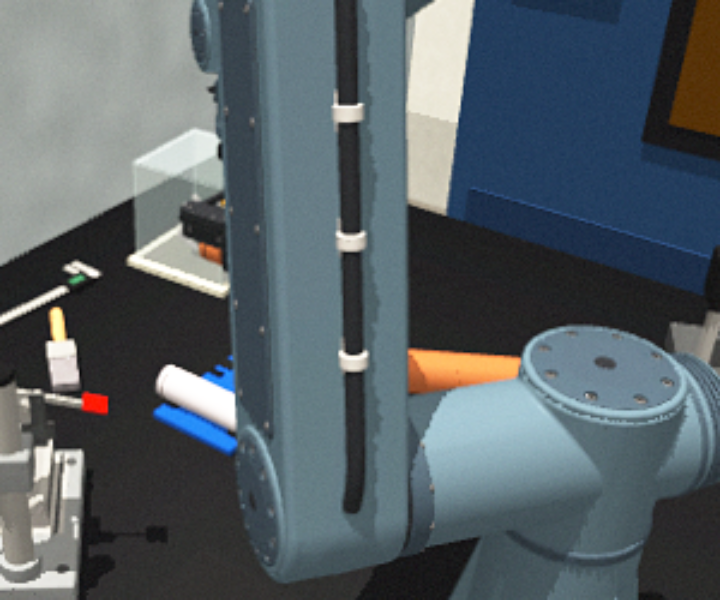

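```bash
python3 - <<'E'
from h import *
Q=quat(np.deg2rad(41.4))
arm.movep(st(-.113,0,.34),Q)
arm.move_straight(st(-.113,0,.28),velocity=.12)   # sleeve ~36 mm above seat
arm.sleep(.2)
ims=[]
for n in('side','top'):
    p,d=snap(n,n+'3');P=cloud(n,d);hsv=cv2.cvtColor(p,cv2.COLOR_RGB2HSV)
    L=P-O; L=np.stack([L@ex,L@ey,L[...,2]],-1)
    m=(hsv[...,0]<20)&(hsv[...,1]>110)&(p[...,0]>80)&(abs(L[...,1])<.03)&(L[...,2]>.08)&(L[...,2]<.17)&(L[...,0]<.05)
    q=L[m]; print(n,m.sum(),q.min(0).round(4),q.max(0).round(4))
    if m.sum()>50:
      for lo in np.arange(-.18,0,.02):
        k=q[(q[:,0]>=lo)&(q[:,0]<lo+.02)]
        if len(k)>5: print(round(lo+.01,3),len(k),'ymin/max',k[:,1].min().round(4),k[:,1].max().round(4),'ztop',np.percentile(k[:,2],97).round(4),k[:,2].min().round(4))
    v=proj(n,st(-.05,0,.12))[0].astype(int);print(v)
    y,x=max(v[1]-75,0),max(v[0]-65,0); ims.append(cv2.resize(cv2.imread(f'pics/{n}3.png')[y:y+150,x:x+130],(520,600),interpolation=2)[:, :400] if 0 else cv2.resize(cv2.imread(f'pics/{n}3.png')[y:y+150,x:x+100+30],(390,450),interpolation=2))
cv2.imwrite('pics/c3.png',np.hstack(ims)); print(arm.read_time_s(),arm.read_ft_force())
E
```

```text
side 261 [-0.1694 -0.0198  0.1234] [-0.0508  0.0231  0.1594]
-0.17 7 ymin/max -0.0178 0.0183 ztop 0.1471 0.1344
-0.15 33 ymin/max -0.0193 0.0165 ztop 0.1474 0.1329
-0.13 53 ymin/max -0.0181 0.0181 ztop 0.147 0.1351
-0.11 52 ymin/max -0.0198 0.0231 ztop 0.1487 0.1277
-0.09 58 ymin/max -0.0146 0.0222 ztop 0.1469 0.1256
-0.07 52 ymin/max -0.013 0.0209 ztop 0.1467 0.1289
-0.05 6 ymin/max 0.0034 0.0218 ztop 0.1455 0.1234
[191 230]
top 169 [-0.1733 -0.0174  0.1244] [-0.0254  0.0232  0.1516]
-0.17 35 ymin/max -0.006 0.0232 ztop 0.1485 0.1249
-0.15 21 ymin/max 0.0079 0.0226 ztop 0.1481 0.1249
-0.07 24 ymin/max -0.0168 0.0203 ztop 0.1479 0.1344
-0.05 45 ymin/max -0.0174 0.0216 ztop 0.1459 0.1257
-0.03 44 ymin/max -0.0171 0.0218 ztop 0.1501 0.1244
[186 181]
18.6417 [ 0.641726   -0.55293545 -2.17994312]
```

View pics/c3.png

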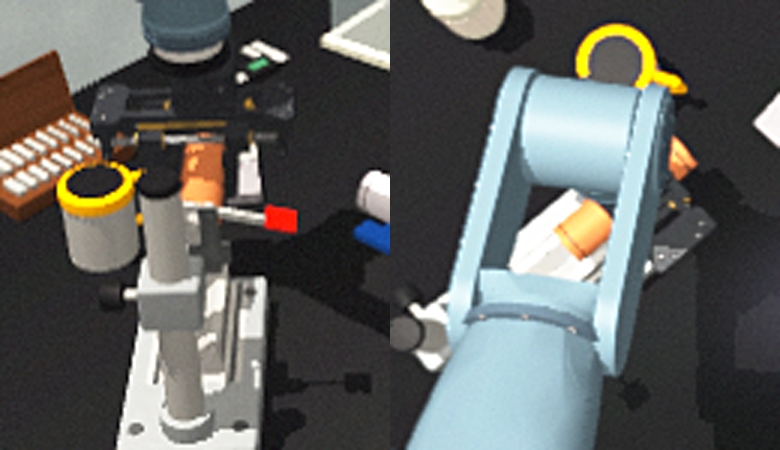

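The sleeve is held level, with its centre 8 mm below the grasp point as planned. The top view shows it about 2 mm towards +y, which may be calibration error. I'll slide it in and then centre it by lateral force.

```bash
cat >> h.py <<'E'
def F():
    a=[]
    for _ in range(5): a.append(arm.read_ft_force()); arm.sleep(.02)
    f=np.mean(a,0); return np.array([f@ex,f@ey,f[2]]).round(2)
E
python3 - <<'E'
from h import *
y=-.001; zs=.0891+.155
arm.move_straight(st(-.113,y,zs+.0055),velocity=.08)
arm.sleep(.2); f0=F(); print('free',f0)
print('hit',arm.move_straight(st(-.026,y,zs+.0055),velocity=.04,contact_N=4)); arm.sleep(.2)
print(F()-f0,arm.read_tcp_pos()-st(-.026,y,zs+.0055))
for dz in(.003,.0015,0,-.001,-.002):
    h=arm.move_straight(st(-.026,y,zs+dz),velocity=.02,contact_N=5); arm.sleep(.15)
    print(dz,h,F()-f0,(arm.read_tcp_pos()[2]-zs).round(4))
    if h: break
print(arm.read_time_s())
E
```

```text
free [-0.21 -0.02 -3.24]
hit False
[ 0.26 -0.07 -0.17] [ 3.01710086e-05 -5.24692269e-05 -1.09319958e-05]
0.003 False [ 0.3  -0.03 -0.11] 0.0031
0.0015 False [ 0.09  0.12 -0.11] 0.0015
0 False [-0.17 -0.43  3.28] 0.0004
-0.001 False [ 1.66  1.68 10.65] 0.0003
-0.002 False [ 4.11  4.83 18.2 ] 0.0002
24.5083
```

```bash
python3 - <<'E'
from h import *
zs=.0891+.155; f0=np.array([-.21,-.02,-3.24])
for y in(-.0006,-.0002):
    arm.move_straight(st(-.0265,y,zs-.002),velocity=.02); arm.sleep(.3); f=F()-f0
    print(y,f,'NL,NR',(f[2]-f[1])/2**.5,(f[2]+f[1])/2**.5)
    if abs(f[1])<1.5: break
arm.sleep(.8); print(F()-f0,arm.read_tcp_pos()-st(-.026,y,zs),arm.read_finger_gap(),arm.read_wrist_torque())
ims=[]
for n in('side','top'):
    p,d=snap(n,n+'4');P=cloud(n,d);hsv=cv2.cvtColor(p,cv2.COLOR_RGB2HSV)
    L=P-O; L=np.stack([L@ex,L@ey,L[...,2]],-1)
    m=(hsv[...,0]<20)&(hsv[...,1]>110)&(p[...,0]>80)&(abs(L[...,1])<.03)&(L[...,2]>.08)&(L[...,2]<.13)&(L[...,0]<.1)
    q=L[m]; print(n,m.sum(),q.min(0).round(4),q.max(0).round(4))
    for lo in np.arange(-.1,.08,.02):
        k=q[(q[:,0]>=lo)&(q[:,0]<lo+.02)]
        if len(k)>5: print(round(lo+.01,3),len(k),k[:,1].min().round(4),k[:,1].max().round(4),'ztop',np.percentile(k[:,2],97).round(4))
    r=(p[...,0]>150)&(p[...,1]<60)&(p[...,2]<60)&(L[...,2]>.15); print('pad',np.median(L[r],0) if r.any() else None)
    v=proj(n,st(0,0,.12))[0].astype(int)
    y0,x0=max(v[1]-75,0),max(v[0]-65,0); ims.append(cv2.resize(cv2.imread(f'pics/{n}4.png')[y0:y0+150,x0:x0+130],(390,450),interpolation=2))
cv2.imwrite('pics/c4.png',np.hstack(ims)); print(arm.read_time_s())
E
```

```text
-0.0006 [ 5.87  2.52 17.88] NL,NR 10.86116015902537 14.42497833620557
-0.0002 [ 5.64  1.24 16.12] NL,NR 10.521748904055826 12.275373721398465
[ 5.88  0.97 16.72] [0.00080659 0.00035024 0.0001715 ] 0.04337148894498959 [0.53665338 0.63919295 0.20163102]
side 81 [-0.0041  0.0118  0.0813] [0.0707 0.0212 0.1093]
0.01 21 0.0131 0.0212 ztop 0.1075
0.03 16 0.0143 0.0201 ztop 0.1061
0.05 18 0.0143 0.0209 ztop 0.107
0.07 24 0.0118 0.0198 ztop 0.1057
pad [0.06548987 0.08592086 0.21080692]
top 127 [-0.0865 -0.0201  0.0874] [0.0627 0.0221 0.1195]
-0.09 19 -0.0191 0.0209 ztop 0.113
-0.07 47 -0.0201 0.0221 ztop 0.1144
-0.05 11 0.0037 0.0173 ztop 0.1147
0.03 32 -0.0185 0.0172 ztop 0.1144
0.05 16 0.0152 0.0207 ztop 0.1053
pad None
26.7583
```

View pics/c4.png

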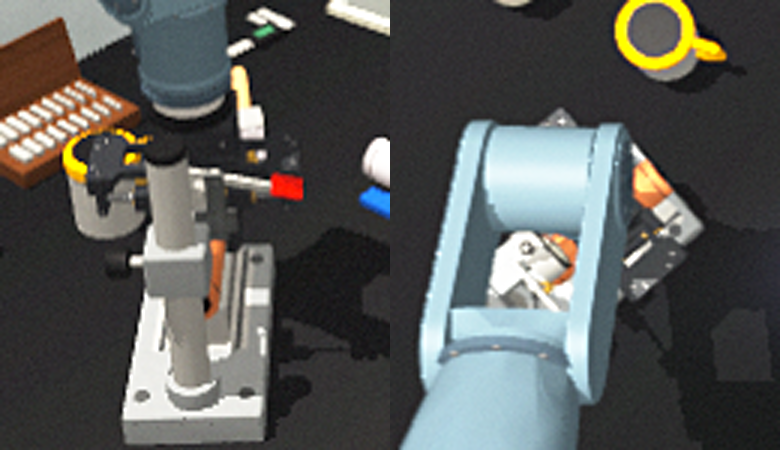

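Lever held (pad z≈0.211), sleeve in the V with x spanning about -0.086 to +0.065 in the stand frame, both faces loaded and steady. Handing in.

```bash
python3 - <<'E'
from h import *
print(F(),arm.read_time_s()); arm.close_job()
E
```

```text
[ 5.27  1.19 13.22] 26.8417
the job is handed in; nothing more can be done
```

I pressed the lever to its detent, then took the copper sleeve from the middle of the rack. I slid it in endways under the raised contact point, about 5.5 mm above its seat and without touching anything. The job was handed in at 26.8 s with the sleeve gripped and pushed down; no verdict was reported.

**Last checks:**
- **Lever:** the pad was at about z = 0.211 m in the final picture, against 0.243 m at first touch, so it was still held down.
- **Push on the V:** about 16.5 N downward, which works out at about 11 N on one face and 12.5 N on the other. Both are within 5–45 N.
- **Sleeve position:** its centre was about 10 mm short of mid-block, so its end reaches past the contact point. The arm's height was within 0.4 mm of the nominal seat. The gripper opening was 43 mm.

**What disagreed or stayed unconfirmed:**
- **Height:** the top camera put the sleeve's top about 3 mm higher than the arm's own position did. I put this down to depth and calibration error, because contact came at the expected height.
- **Sideways:** the top camera also showed about 2 mm of offset to +y, so I centred the sleeve by force instead.
- **Leftover force:** about 5 N along the V and 1 N across it remained.
- **Contact gap:** the gap between the sleeve and the contact point could not be seen directly. No contact showed in the force reading while sliding in.

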